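# Find the worn crank drive by its free play and bolt it out of service

## Robot

A 7-joint arm with a two-finger parallel gripper is mounted at the origin on the work surface. World frame = base frame: x ahead of the robot, y to its left, z up, the work surface at z = 0. Lengths are in mm, angles in rad, forces in N, time in s.
With the tool pointing down it reaches from about 350 to 900 mm from the base axis. Payload 19.9 kg.
Tool frame: the origin (TCP) lies midway between the tips of the shut fingers; the grasp point (between the pads) lies 19 mm behind it; z points along the fingers, y is the line along which they close (so a half turn about z gives the same grasp; the last joint's range is limited). The gripper opens to 94 mm and grips with 3 to 60 N. Pads are 16 mm wide; open, the fingers measure 119 mm over their backs; the gripper's body (75 mm by 177 mm) begins 78 mm behind the grasp point.
Start: joints at [1.081, 0.417, -0.01, 1.614, 0.005, 1.111, -0.053], TCP at [271.168, -563.086, 205.425] pointing down, gripper open.
Joint ranges: [-2.81, 2.81], [-0.39, 2.02], [-1.27, 1.25], [0.06, 2.57], [-1.19, 4.33], [0.19, 2], [-2.82, 2.82]. Speed limits (rad/s): [1.89, 1.89, 2.39, 2.39, 3.01, 3.01, 3.01].

## Interface

Orientations are given as a unit quaternion [x, y, z, w].
In Python, from plant import env gives the robot as it stands.
- The arm moves only by the tool drive_tool, never from a script. Its argument "motion" is a list of rows, each an object with "translation": the shift along the tool's x, y, z in mm, a list of three; "twist": the turn about the tool's z in rad; "claw": the finger opening in mm, from 0 to 94. In form: [{"translation": [x, y, z], "twist": twist, "claw": claw}, ...]. A call has 1 to 5 rows; each row is the pose to reach, as a shift and turn from the pose commanded when the call began, along the tool's axes at that moment; what a row does not reach only later rows make up. A row lasts 1/12 s, in which the tool goes at most 41.7 mm and 7.16 degrees, less where a joint would pass 70% of its speed; a pose out of reach is approached as far as the arm can. A call with a gripper value outside its range is refused whole. The fingers move at their own pace and stop on an object; "force" is the grip in N (left out, the last holds). Time passes only in rows, so rows that repeat a pose let the fingers close. It gives the time, the measured TCP pose, the force, the opening and the grip force at its end, in the units of the state.
- env.get_obs(): the state, without advancing time (a new reading comes with each control period).
- env.snapshot(name): name is "scene" or "top" or "wrist"; returns a dict with "img" (400x640x3 uint8, red, green, blue), "vfov" (degrees; the focal length in pixels is half the picture's height over the tangent of half this angle, whatever the lens; pixels are square), "cx", "cy" (the principal point, pixels), "R" (3x3) and "t" (3): a world point X has camera coordinates R X + t. Camera axes: x right, y down, z forward; pixel columns grow to the right and rows downward; lengths in mm; the calibration is good to about 2 mm. A picture is of the moment at which its call begins. There is no depth.
- env.close_job(): hands the job in; it is judged then, once.
The state is a dict: "time": time; "qpos": joint angles; "joint_vel": joint speeds; "effort": joint torques, N m; "tcp_pos": TCP position; "tool_rot": TCP orientation; "contact_force": force on the tool from outside, world axes, zero at the start; "torque": the same for the moment, N m; "opening": finger opening in mm; "finger_force": force on a finger pad.
Only numpy, scipy, OpenCV 4.12 (cv2) and the standard library are available. Lean on these libraries where they do the work, as an engineer would, in place of code of your own. Each camera call takes 0.05 s, during which the arm holds its last target. There are 200 camera calls.

## Task

One of the three crank drives on the bench is worn and has clearly more free play than the other two. Going from the robot's left to its right, rock the crank of each drive gently to the robot's left and then to its right, each time until you just feel the drive resist, without forcing it. Then slide the out-of-service bolt on top of the worn drive fully home to the robot's left, leaving the other two bolts, and everything else on the bench, as they are.

Things in the scene. Friction and masses are not known exactly. Their poses are not given: they have to be found in the camera images.
- drive_left: the left-hand one of three crank drives alike but for wear, bolted to the bench in a row, 280 mm or so apart, each a little turned. steel base plate 170 x 90 x 10 mm, finned grey gearbox 80 mm wide, top 65 mm up. Origin: on the bench below the vertical crank shaft; x away from the robot, y to the robot's left, z up. The out-of-service bolt is on its top, behind the shaft
- drive_middle: the middle drive, like drive_left. Its crank, a flat steel arm 20 mm wide with top face 84 mm up, points from the shaft roughly towards the robot and swings level about the shaft: first freely (under 1 N) through its play, then against the sprung drive: about 2 N per mm at the post, elastic, no hard stop. More than 10 mm past the end of the play is forcing it
- drive_right: the right-hand drive, like drive_left. Free play is 15 to 30 mm of post travel in all, and often much more to one side than the other, so one push tells little: the sum of both sides counts. The worn drive has nearly one and a half times the play of either other. Cranks start somewhere inside their play
- post_1 (a point): centre of the top end, 136 mm above the bench, of one drive's crank post (the number does not tell which drive: it is the one whose shaft is 100 mm away): upright pale wooden cylinder 18 mm across and 52 mm tall on the crank's end; can be pushed or straddled
- post_2 (a point): centre of the top end, 136 mm above the bench, of one drive's crank post (the number does not tell which drive: it is the one whose shaft is 100 mm away): upright pale wooden cylinder 18 mm across and 52 mm tall on the crank's end; can be pushed or straddled
- post_3 (a point): centre of the top end, 136 mm above the bench, of one drive's crank post (the number does not tell which drive: it is the one whose shaft is 100 mm away): upright pale wooden cylinder 18 mm across and 52 mm tall on the crank's end; can be pushed or straddled
- knob_left (a point): centre of the top, 103 mm above the bench, of the bolt knob of the left drive: upright steel block 18 x 18 mm, 32 mm tall, on a 6 mm flat plate on the gearbox top, 52 mm behind the shaft; it slides 40 mm along the drive's y; friction about 2.5 N, stays where it is left
- knob_middle (a point): centre of the top, 103 mm above the bench, of the bolt knob of the middle drive: upright steel block 18 x 18 mm, 32 mm tall, on a 6 mm flat plate on the gearbox top, 52 mm behind the shaft; it slides 40 mm along the drive's y; friction about 2.5 N, stays where it is left
- knob_right (a point): centre of the top, 103 mm above the bench, of the bolt knob of the right drive: upright steel block 18 x 18 mm, 32 mm tall, on a 6 mm flat plate on the gearbox top, 52 mm behind the shaft; it slides 40 mm along the drive's y; friction about 2.5 N, stays where it is left
- bolt_left (a joint): travel of the bolt of the left drive in m: 0 = fully to the robot's right (in service), 0.04 = fully home to the robot's left, where it meets its stop (out of service)
- bolt_middle (a joint): travel of the bolt of the middle drive in m: 0 = fully to the robot's right (in service), 0.04 = fully home to the robot's left, where it meets its stop (out of service)
- bolt_right (a joint): travel of the bolt of the right drive in m: 0 = fully to the robot's right (in service), 0.04 = fully home to the robot's left, where it meets its stop (out of service)
- bottle_l: white plastic bottle, 48 mm across, 110 mm tall, standing between the left and the middle drive; origin: centre of its underside. Not part of the job, leave it alone
- bottle_r: amber glass jar, 54 mm across, 75 mm tall, standing between the middle and the right drive; origin: centre of its underside. Not part of the job, leave it alone
- wrench: steel wrench 180 mm long lying on the bench; origin near its middle, on the underside. Not part of the job, leave it alone
- mug: white mug, 80 mm across, 90 mm tall; origin: centre of its underside. Not part of the job, leave it alone
- coupling: steel coupling ring 70 mm across, 40 mm high; origin: centre of its underside. Not part of the job, leave it alone
There are look-alikes about, which are no part of the job. What is shaped like the drive_right but green or purple is not meant.

How it is judged:
By the outcome, as a careful person would: the job done as asked, in the order asked, and still so for the second after the job is handed in, with the robot touching nothing.
It also fails if it takes over 72 s, if anything falls off the work surface, if the arm or the gripper's body presses on something with over 40 N, if the wrist force passes 120 N, or if a joint passes its speed limit or range.

## Working session

There is one attempt and no reset: what is moved stays moved. The work goes in short steps, Python scripts to look and compute and a tool call to move; the robot and the scene stay as the last step left them, time stands still between calls to the robot, and variables do not carry over. Pictures are saved under pics/ and viewed, at most 10 in all, crops included, and the job is handed in when it is done.

Besides the shell and the picture viewer there is one more tool, called after ">>>" by a JSON object that holds its "op" and its "data", one argument or row to a line. drive_tool: Moves the arm, as the interface text tells. Its arguments: {"type":"object","properties":{"motion":{"type":"array","items":{"type":"object","properties":{"translation":{"type":"array","items":{"type":"number"}},"twist":{"type":"number"},"claw":{"type":"number"}}}},"force":{"type":"number"}},"required":["motion"]}

```bash
mkdir -p pics; ls
python3 - <<'E'
from plant import env
import cv2,numpy as np
o=env.get_obs()
print({k:np.round(v,3).tolist() for k,v in o.items()})
for n in ("top","scene"):
    s=env.snapshot(n); cv2.imwrite(f"pics/{n}0.png",s["img"][:,:,::-1]); np.save(f"{n}.npy",s,allow_pickle=True)
    print(n,s["vfov"],s["cx"],s["cy"],np.round(s["R"],3).tolist(),np.round(s["t"],1).tolist())
E
```

```text
pics
{'time': 0.0, 'qpos': [1.081, 0.418, -0.01, 1.614, 0.005, 1.111, -0.053], 'joint_vel': [-0.001, -0.001, -0.002, 0.002, 0.0, 0.0, 0.001], 'effort': [-0.001, -85.126, 0.638, -42.599, -0.049, 0.019, 0.0], 'tcp_pos': [270.996, -562.787, 204.87], 'tool_rot': [0.975, 0.223, -0.0, -0.001], 'contact_force': [-0.786, 0.76, 0.26], 'torque': [0.001, -0.037, 0.004], 'finger_force': 0.0, 'opening': 94.099}
top 44.879350895209 330.8412266900939 202.5057334018317 [[0.023, -1.0, -0.005], [-0.992, -0.022, -0.128], [0.127, 0.007, -0.992]] [-2.9, 498.4, 1610.5]
scene 45.12089392911521 316.9498293568822 188.46766091826777 [[0.721, 0.693, 0.005], [0.595, -0.615, -0.518], [-0.356, 0.376, -0.855]] [-355.7, -247.6, 1637.3]
```

View pics/top0.png

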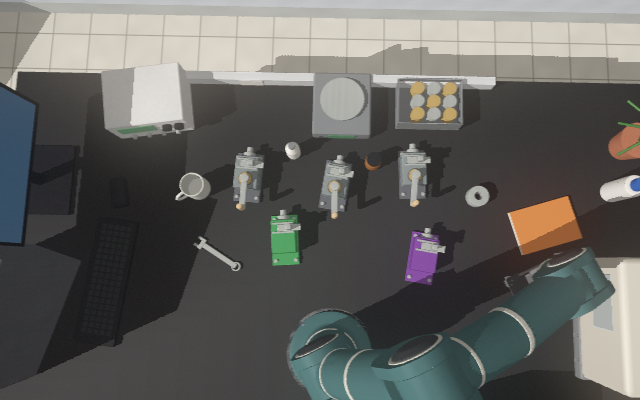

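View pics/scene0.png

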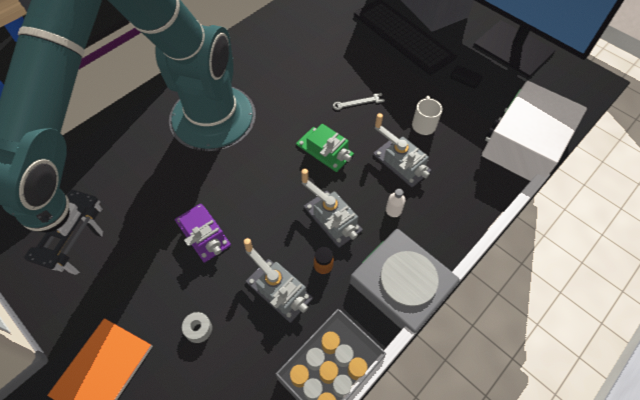

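The top view shows the grey drives at about (248,177), (336,185) and (413,175), with posts at (240,207), (334,214) and (414,203). Possible confusions are the green drive (285,240) and the purple drive (424,257), which aren't meant. The scene view has the posts at (379,121), (305,176) and (248,245). I'll check the choice in one close crop.

Run:
```python
import cv2,numpy as np
a=cv2.imread("pics/top0.png")[135:225,225:445]; b=cv2.imread("pics/scene0.png")[105:325,235:440]
A=cv2.resize(a,None,fx=3.6,fy=3.6,interpolation=cv2.INTER_CUBIC)
cv2.imwrite("pics/c1.png",A); cv2.imwrite("pics/c2.png",cv2.resize(b,None,fx=2.7,fy=2.7,interpolation=cv2.INTER_CUBIC))
```

```text
(no output)
```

View pics/c1.png

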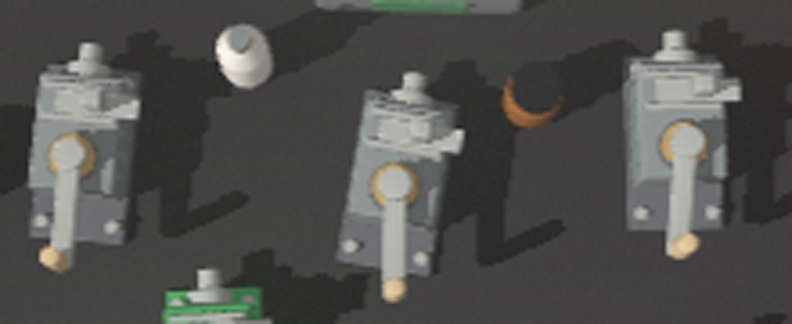

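View pics/c2.png

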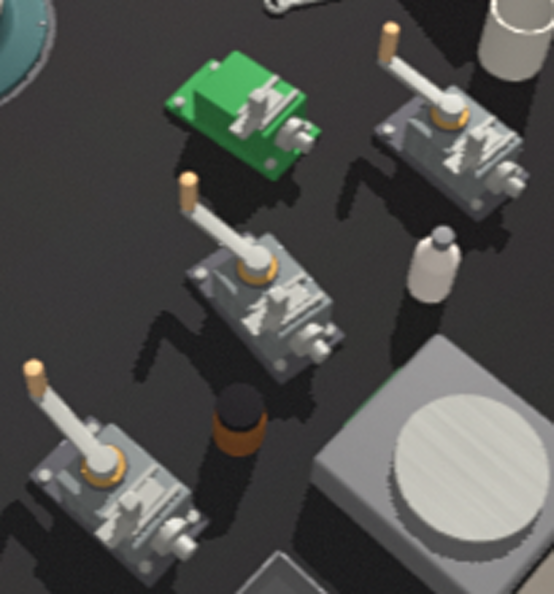

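The crops confirm three grey drives with wooden posts, tops in c1 at (48,256), (393,291) and (682,245). The knobs are near (95,88), (418,122) and (692,83). Next I'll triangulate.

```bash
cat > h.py <<'E'
import numpy as np, cv2
def ray(s,p):
    f=200/np.tan(np.radians(s["vfov"]/2)); R=np.array(s["R"]);t=np.array(s["t"])
    return -R.T@t, R.T@np.array([(p[0]-s["cx"])/f,(p[1]-s["cy"])/f,1])
def plane(s,p,z):
    c,d=ray(s,p); return c+d*(z-c[2])/d[2]
def proj(s,X):
    f=200/np.tan(np.radians(s["vfov"]/2)); q=np.array(s["R"])@X+np.array(s["t"]); return np.array([s["cx"]+f*q[0]/q[2],s["cy"]+f*q[1]/q[2]])
E
python3 - <<'E'
from h import *
T=np.load("top.npy",allow_pickle=True).item();S=np.load("scene.npy",allow_pickle=True).item()
a=lambda p:(np.array(p)+.5)/3.6-.5+[225,135]
b=lambda p:(np.array(p)+.5)/2.7-.5+[235,105]
for n,z,A,B in [("post",136,[(48,256),(393,291),(682,245)],[(391,28),(189,178),(36,367)]),("cap",90,[(70,153),(395,182),(685,142)],[(452,104),(257,250),(103,457)]),("knob",103,[(95,88),(418,122),(692,83)],[(478,133),(281,290),(130,497)])]:
    for p,q in zip(A,B): print(n,np.round(plane(T,a(p),z),0),np.round(plane(S,b(q),z),0))
# wood mask blobs
for nm,s in(("top",T),("scene",S)):
    h=cv2.cvtColor(s["img"],cv2.COLOR_RGB2HSV); m=cv2.inRange(h,(8,60,150),(22,150,255))
    n,l,st,c=cv2.connectedComponentsWithStats(m)
    for i in range(1,n):
        if 12<st[i,4]<120: print(nm,st[i],np.round(c[i],1))
E
```

```text
post [468. 302. 136.] [468. 300. 136.]
post [444.  -3. 136.] [447.  -3. 136.]
post [ 490. -256.  136.] [ 494. -259.  136.]
cap [569. 296.  90.] [568. 296.  90.]
cap [548.  -2.  90.] [540.   4.  90.]
cap [ 591. -267.   90.] [ 591. -267.   90.]
knob [627. 273. 103.] [618. 276. 103.]
knob [602. -22. 103.] [595. -19. 103.]
knob [ 644. -271.  103.] [ 642. -280.  103.]
top [409 169   8  11  27] [410.9 173.5]
top [328 180   9  12  26] [330.6 185.4]
top [411 200   8   7  37] [414.6 202.9]
top [236 204   6   6  27] [238.5 206.2]
top [332 212   5   7  28] [333.9 214.9]
top [509 213  12  32  32] [514.5 228.5]
scene [377 113   6   5  24] [379.4 115.1]
scene [405 144   4   8  18] [406.6 147.7]
scene [302 169   6   5  25] [304.5 171. ]
scene [334 200   4   9  23] [335.6 203.9]
scene [244 238   7   7  38] [247.  241.1]
scene [275 270   7  13  37] [278.6 276.2]
scene [114 345  37  55  57] [132.9 371.2]
scene [317 392  19   8 101] [326.4 396.4]
```

>>> {"op": "drive_tool", "data": {
  "motion": [
    {"translation": [192, -52, -20], "twist": 0.45, "claw": 44},
    {"translation": [192, -52, -20], "twist": 0.45, "claw": 44},
    {"translation": [192, -52, -20], "twist": 0.45, "claw": 44},
    {"translation": [192, -52, -20], "twist": 0.45, "claw": 44},
    {"translation": [192, -52, -20], "twist": 0.45, "claw": 44}
  ],
  "force": 20
}}

```text
time: 0.52
tcp_pos: [422.1, -431.8, 225.4]
tool_rot: [1.0, -0.004, -0.0, -0.0]
contact_force: [1.2, 0.2, 0.2]
opening: 64.2
finger_force: 0.0
```

>>> {"op": "drive_tool", "data": {
  "motion": [
    {"translation": [40, -200, 0], "twist": 0, "claw": 44},
    {"translation": [40, -200, 0], "twist": 0, "claw": 44},
    {"translation": [40, -200, 0], "twist": 0, "claw": 44},
    {"translation": [40, -200, 0], "twist": 0, "claw": 44},
    {"translation": [40, -200, 0], "twist": 0, "claw": 44}
  ]
}}

```text
time: 0.93
tcp_pos: [461.4, -230.7, 225.3]
tool_rot: [1.0, -0.0, -0.0, -0.0]
contact_force: [0.9, 0.8, 0.1]
opening: 44.2
finger_force: 0.0
```

>>> {"op": "drive_tool", "data": {
  "motion": [
    {"translation": [5, -205, 0], "twist": 0, "claw": 44},
    {"translation": [5, -205, 0], "twist": 0, "claw": 44},
    {"translation": [5, -205, 0], "twist": 0, "claw": 44},
    {"translation": [5, -205, 0], "twist": 0, "claw": 44},
    {"translation": [5, -205, 0], "twist": 0, "claw": 44}
  ]
}}

```text
time: 1.35
tcp_pos: [466.1, -26.0, 225.4]
tool_rot: [1.0, -0.0, -0.0, 0.0]
contact_force: [0.8, 0.1, 1.0]
opening: 43.8
finger_force: 0.0
```

>>> {"op": "drive_tool", "data": {
  "motion": [
    {"translation": [0, -205, 0], "twist": 0, "claw": 44},
    {"translation": [0, -205, 0], "twist": 0, "claw": 44},
    {"translation": [0, -205, 0], "twist": 0, "claw": 44},
    {"translation": [0, -205, 0], "twist": 0, "claw": 44},
    {"translation": [0, -205, 0], "twist": 0, "claw": 44}
  ]
}}

```text
time: 1.77
tcp_pos: [466.3, 179.1, 225.4]
tool_rot: [1.0, -0.0, 0.0, -0.0]
contact_force: [0.9, 0.1, -0.5]
opening: 44.1
finger_force: 0.0
```

>>> {"op": "drive_tool", "data": {
  "motion": [
    {"translation": [2, -122, 60], "twist": 0, "claw": 44},
    {"translation": [2, -122, 60], "twist": 0, "claw": 44},
    {"translation": [2, -122, 60], "twist": 0, "claw": 44},
    {"translation": [2, -122, 60], "twist": 0, "claw": 44},
    {"translation": [2, -122, 60], "twist": 0, "claw": 44}
  ]
}}

```text
time: 2.18
tcp_pos: [467.3, 301.3, 163.4]
tool_rot: [1.0, 0.002, -0.002, 0.0]
contact_force: [-0.0, -0.7, -0.5]
opening: 44.2
finger_force: 0.0
```

Run:
```python
from plant import env
from h import *
s=env.snapshot("wrist"); cv2.imwrite("pics/w1.png",s["img"][:,:,::-1]); np.save("w1.npy",s,allow_pickle=True)
print(np.round(env.get_obs()["tcp_pos"],1),np.round(proj(s,np.array([468,301,136])),0), np.round(proj(s,np.array([468,301,84])),0))
h=cv2.cvtColor(s["img"],cv2.COLOR_RGB2HSV); m=cv2.inRange(h,(8,60,130),(22,170,255))
n,l,st,c=cv2.connectedComponentsWithStats(m)
for i in range(1,n):
    if st[i,4]>200: print(st[i],np.round(c[i],1),np.round(plane(s,c[i],136)))
```

```text
[468.2 299.3 164.4] [319. 228.] [320. 210.]
[323  64  28  50 357] [342.3  88.6] [563. 286. 136.]
[308 200  25  38 586] [321.2 217.2] [476. 300. 136.]
[217 274  22  63 669] [225.4 305.3] [405. 373. 136.]
[404 274  21  63 677] [416.3 305. ] [406. 226. 136.]
[ 176  351  356   13 3100] [377.2 358.7] [357. 254. 136.]
```

View pics/w1.png

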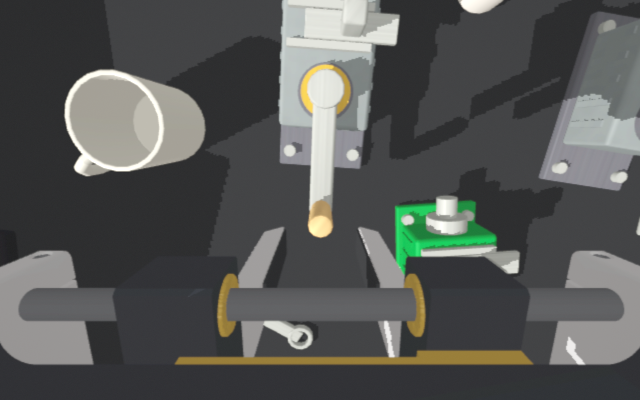

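The wrist picture shows the left post top at (320,226), centred between the fingers as predicted. I'll lower to straddle it.

>>> {"op": "drive_tool", "data": {
  "motion": [
    {"translation": [0, 0, 28], "twist": 0, "claw": 44},
    {"translation": [0, 0, 57], "twist": 0, "claw": 44},
    {"translation": [0, 0, 57], "twist": 0, "claw": 44},
    {"translation": [0, -4, 57], "twist": 0, "claw": 44},
    {"translation": [0, -8, 57], "twist": 0, "claw": 44}
  ]
}}

```text
time: 2.65
tcp_pos: [470.1, 306.6, 110.2]
tool_rot: [1.0, -0.001, 0.001, -0.0]
contact_force: [-0.1, -0.3, 1.6]
opening: 43.8
finger_force: 0.0
```

>>> {"op": "drive_tool", "data": {
  "motion": [
    {"translation": [0, -1, 0], "twist": 0, "claw": 44},
    {"translation": [0, -2, 0], "twist": 0, "claw": 44},
    {"translation": [0, -4, 0], "twist": 0, "claw": 44},
    {"translation": [0, -5, 0], "twist": 0, "claw": 44},
    {"translation": [0, -5, 0], "twist": 0, "claw": 44}
  ]
}}

```text
time: 3.07
tcp_pos: [469.1, 312.0, 108.7]
tool_rot: [1.0, -0.0, 0.0, -0.0]
contact_force: [-0.5, -0.1, 0.0]
opening: 44.2
finger_force: 0.0
```

>>> {"op": "drive_tool", "data": {
  "motion": [
    {"translation": [0, -1, 0], "twist": 0, "claw": 44},
    {"translation": [0, -2, 0], "twist": 0, "claw": 44},
    {"translation": [0, -3, 0], "twist": 0, "claw": 44},
    {"translation": [0, -4, 0], "twist": 0, "claw": 44},
    {"translation": [0, -4, 0], "twist": 0, "claw": 44}
  ]
}}

```text
time: 3.48
tcp_pos: [469.0, 315.8, 108.4]
tool_rot: [1.0, -0.001, -0.0, -0.0]
contact_force: [0.6, -0.6, -0.0]
opening: 44.0
finger_force: 0.1
```

>>> {"op": "drive_tool", "data": {
  "motion": [
    {"translation": [0, -1, 0], "twist": 0, "claw": 44},
    {"translation": [0, -2, 0], "twist": 0, "claw": 44},
    {"translation": [0, -3, 0], "twist": 0, "claw": 44},
    {"translation": [0, -4, 0], "twist": 0, "claw": 44},
    {"translation": [0, -4, 0], "twist": 0, "claw": 44}
  ]
}}

```text
time: 3.9
tcp_pos: [469.1, 319.9, 108.4]
tool_rot: [1.0, -0.0, -0.0, -0.0]
contact_force: [-0.1, 0.1, 0.1]
opening: 43.5
finger_force: 0.1
```

>>> {"op": "drive_tool", "data": {
  "motion": [
    {"translation": [0, -1, 0], "twist": 0, "claw": 44},
    {"translation": [0, -2, 0], "twist": 0, "claw": 44},
    {"translation": [0, -3, 0], "twist": 0, "claw": 44},
    {"translation": [0, -4, 0], "twist": 0, "claw": 44},
    {"translation": [0, -4, 0], "twist": 0, "claw": 44}
  ]
}}

```text
time: 4.32
tcp_pos: [469.1, 323.9, 108.4]
tool_rot: [1.0, -0.001, -0.0, -0.0]
contact_force: [-0.2, -0.8, 0.5]
opening: 44.0
finger_force: 0.1
```

>>> {"op": "drive_tool", "data": {
  "motion": [
    {"translation": [0, -1, 0], "twist": 0, "claw": 44},
    {"translation": [0, -2, 0], "twist": 0, "claw": 44},
    {"translation": [0, -3, 0], "twist": 0, "claw": 44},
    {"translation": [0, -4, 0], "twist": 0, "claw": 44},
    {"translation": [0, -4, 0], "twist": 0, "claw": 44}
  ]
}}

```text
time: 4.73
tcp_pos: [469.1, 327.9, 108.4]
tool_rot: [1.0, -0.001, -0.0, -0.0]
contact_force: [0.5, -0.4, 0.4]
opening: 43.9
finger_force: 0.1
```

>>> {"op": "drive_tool", "data": {
  "motion": [
    {"translation": [0, -1, 0], "twist": 0, "claw": 44},
    {"translation": [0, -2, 0], "twist": 0, "claw": 44},
    {"translation": [0, -3, 0], "twist": 0, "claw": 44},
    {"translation": [0, -4, 0], "twist": 0, "claw": 44},
    {"translation": [0, -4, 0], "twist": 0, "claw": 44}
  ]
}}

```text
time: 5.15
tcp_pos: [469.3, 331.3, 108.3]
tool_rot: [1.0, -0.001, -0.0, 0.0]
contact_force: [1.8, -5.0, -0.3]
opening: 43.8
finger_force: 2.3
```

>>> {"op": "drive_tool", "data": {
  "motion": [
    {"translation": [0, 8, 0], "twist": 0, "claw": 44},
    {"translation": [0, 16, 0], "twist": 0, "claw": 44},
    {"translation": [0, 22, 0], "twist": 0, "claw": 44},
    {"translation": [0, 26, 0], "twist": 0, "claw": 44},
    {"translation": [0, 28, 0], "twist": 0, "claw": 44}
  ]
}}

```text
time: 5.57
tcp_pos: [469.3, 302.8, 108.5]
tool_rot: [1.0, -0.001, 0.0, -0.0]
contact_force: [-0.5, 0.7, 0.4]
opening: 44.7
finger_force: 0.0
```

>>> {"op": "drive_tool", "data": {
  "motion": [
    {"translation": [0, 2, 0], "twist": 0, "claw": 44},
    {"translation": [0, 4, 0], "twist": 0, "claw": 44},
    {"translation": [0, 7, 0], "twist": 0, "claw": 44},
    {"translation": [0, 10, 0], "twist": 0, "claw": 44},
    {"translation": [0, 12, 0], "twist": 0, "claw": 44}
  ]
}}

```text
time: 5.98
tcp_pos: [469.0, 291.4, 108.4]
tool_rot: [1.0, -0.001, -0.0, -0.0]
contact_force: [0.3, -0.3, -0.5]
opening: 44.2
finger_force: 0.2
```

>>> {"op": "drive_tool", "data": {
  "motion": [
    {"translation": [0, 1, 0], "twist": 0, "claw": 44},
    {"translation": [0, 2, 0], "twist": 0, "claw": 44},
    {"translation": [0, 3, 0], "twist": 0, "claw": 44},
    {"translation": [0, 4, 0], "twist": 0, "claw": 44},
    {"translation": [0, 4, 0], "twist": 0, "claw": 44}
  ]
}}

```text
time: 6.4
tcp_pos: [469.1, 287.5, 108.4]
tool_rot: [1.0, -0.001, -0.0, 0.0]
contact_force: [-0.6, -0.3, -1.3]
opening: 43.9
finger_force: 0.1
```

>>> {"op": "drive_tool", "data": {
  "motion": [
    {"translation": [0, 1, 0], "twist": 0, "claw": 44},
    {"translation": [0, 2, 0], "twist": 0, "claw": 44},
    {"translation": [0, 3, 0], "twist": 0, "claw": 44},
    {"translation": [0, 4, 0], "twist": 0, "claw": 44},
    {"translation": [0, 4, 0], "twist": 0, "claw": 44}
  ]
}}

```text
time: 6.82
tcp_pos: [469.1, 283.5, 108.4]
tool_rot: [1.0, -0.001, -0.0, 0.0]
contact_force: [-0.3, 0.3, 0.2]
opening: 43.9
finger_force: 0.3
```

>>> {"op": "drive_tool", "data": {
  "motion": [
    {"translation": [0, 1, 0], "twist": 0, "claw": 44},
    {"translation": [0, 2, 0], "twist": 0, "claw": 44},
    {"translation": [0, 3, 0], "twist": 0, "claw": 44},
    {"translation": [0, 4, 0], "twist": 0, "claw": 44},
    {"translation": [0, 4, 0], "twist": 0, "claw": 44}
  ]
}}

```text
time: 7.23
tcp_pos: [469.0, 280.0, 108.5]
tool_rot: [1.0, -0.0, 0.0, -0.0]
contact_force: [-1.4, 4.0, 0.3]
opening: 44.7
finger_force: 2.5
```

>>> {"op": "drive_tool", "data": {
  "motion": [
    {"translation": [0, -6, 0], "twist": 0, "claw": 44},
    {"translation": [0, -12, 0], "twist": 0, "claw": 44},
    {"translation": [0, -12, -30], "twist": 0, "claw": 44},
    {"translation": [0, -12, -60], "twist": 0, "claw": 44},
    {"translation": [0, -12, -60], "twist": 0, "claw": 44}
  ]
}}

```text
time: 7.65
tcp_pos: [470.8, 293.5, 173.2]
tool_rot: [1.0, -0.0, 0.003, -0.001]
contact_force: [0.1, 0.7, 0.6]
opening: 43.9
finger_force: 0.0
```

>>> {"op": "drive_tool", "data": {
  "motion": [
    {"translation": [-15, 40, 0], "twist": 0, "claw": 44},
    {"translation": [-23, 80, 0], "twist": 0, "claw": 44},
    {"translation": [-23, 120, 0], "twist": 0, "claw": 44},
    {"translation": [-23, 160, 0], "twist": 0, "claw": 44},
    {"translation": [-23, 200, 0], "twist": 0, "claw": 44}
  ]
}}

```text
time: 8.07
tcp_pos: [445.6, 90.1, 168.6]
tool_rot: [1.0, -0.0, 0.0, 0.0]
contact_force: [1.9, 0.5, 0.6]
opening: 43.9
finger_force: 0.0
```

>>> {"op": "drive_tool", "data": {
  "motion": [
    {"translation": [0, 35, 0], "twist": 0, "claw": 44},
    {"translation": [0, 70, 0], "twist": 0, "claw": 44},
    {"translation": [0, 94, 0], "twist": 0, "claw": 44},
    {"translation": [0, 94, 0], "twist": 0, "claw": 44},
    {"translation": [0, 94, 0], "twist": 0, "claw": 44}
  ]
}}

```text
time: 8.48
tcp_pos: [445.9, -3.2, 168.4]
tool_rot: [1.0, -0.002, -0.0, 0.0]
contact_force: [-0.0, 0.2, -0.6]
opening: 43.9
finger_force: 0.0
```

Run:
```python
from plant import env
from h import *
s=env.snapshot("wrist"); cv2.imwrite("pics/w2.png",s["img"][:,:,::-1])
print(np.round(env.get_obs()["tcp_pos"],1))
h=cv2.cvtColor(s["img"],cv2.COLOR_RGB2HSV); m=cv2.inRange(h,(8,60,130),(22,170,255))
n,l,st,c=cv2.connectedComponentsWithStats(m)
for i in range(1,n):
    if st[i,4]>200: print(st[i],np.round(plane(s,(st[i,0]+st[i,2]/2,st[i,1]+st[i,3]-st[i,2]/2),136)))
```

```text
[445.9  -2.  168.4]
[610   6  30  55 675] [ 568. -202.  136.]
[301  65  43  49 373] [540.  -6. 136.]
[609 146  31  24 620] [ 498. -217.  136.]
[308 199  25  36 568] [449.  -4. 136.]
[217 274  22  63 666] [363.  70. 136.]
[404 274  21  63 669] [362. -80. 136.]
[ 176  351  356   13 3097] [476. -28. 136.]
```

>>> {"op": "drive_tool", "data": {
  "motion": [
    {"translation": [1, 0, 30], "twist": 0, "claw": 44},
    {"translation": [1, 0, 60], "twist": 0, "claw": 44},
    {"translation": [1, 0, 60], "twist": 0, "claw": 44},
    {"translation": [1, -4, 60], "twist": 0, "claw": 44},
    {"translation": [1, -8, 60], "twist": 0, "claw": 44}
  ]
}}

```text
time: 8.95
tcp_pos: [447.3, 6.8, 109.6]
tool_rot: [1.0, -0.0, 0.0, -0.0]
contact_force: [0.4, -0.0, 0.3]
opening: 44.1
finger_force: 0.0
```

>>> {"op": "drive_tool", "data": {
  "motion": [
    {"translation": [0, -1, 0], "twist": 0, "claw": 44},
    {"translation": [0, -2, 0], "twist": 0, "claw": 44},
    {"translation": [0, -4, 0], "twist": 0, "claw": 44},
    {"translation": [0, -5, 0], "twist": 0, "claw": 44},
    {"translation": [0, -5, 0], "twist": 0, "claw": 44}
  ]
}}

```text
time: 9.37
tcp_pos: [446.9, 10.9, 108.8]
tool_rot: [1.0, -0.001, 0.0, 0.0]
contact_force: [0.2, -1.3, -0.5]
opening: 44.0
finger_force: 0.0
```

>>> {"op": "drive_tool", "data": {
  "motion": [
    {"translation": [0, -1, 0], "twist": 0, "claw": 44},
    {"translation": [0, -2, 0], "twist": 0, "claw": 44},
    {"translation": [0, -3, 0], "twist": 0, "claw": 44},
    {"translation": [0, -4, 0], "twist": 0, "claw": 44},
    {"translation": [0, -4, 0], "twist": 0, "claw": 44}
  ]
}}

```text
time: 9.78
tcp_pos: [446.6, 14.7, 108.4]
tool_rot: [1.0, -0.001, -0.0, 0.0]
contact_force: [-1.6, -0.8, 1.4]
opening: 43.8
finger_force: 1.0
```

>>> {"op": "drive_tool", "data": {
  "motion": [
    {"translation": [0, -1, 0], "twist": 0, "claw": 44},
    {"translation": [0, -2, 0], "twist": 0, "claw": 44},
    {"translation": [0, -3, 0], "twist": 0, "claw": 44},
    {"translation": [0, -3, 0], "twist": 0, "claw": 44},
    {"translation": [0, -3, 0], "twist": 0, "claw": 44}
  ]
}}

```text
time: 10.2
tcp_pos: [446.5, 17.4, 108.3]
tool_rot: [1.0, -0.001, -0.0, 0.0]
contact_force: [-2.1, -5.6, 0.9]
opening: 44.0
finger_force: 2.7
```

>>> {"op": "drive_tool", "data": {
  "motion": [
    {"translation": [0, 8, 0], "twist": 0, "claw": 44},
    {"translation": [0, 16, 0], "twist": 0, "claw": 44},
    {"translation": [0, 22, 0], "twist": 0, "claw": 44},
    {"translation": [0, 26, 0], "twist": 0, "claw": 44},
    {"translation": [0, 28, 0], "twist": 0, "claw": 44}
  ]
}}

```text
time: 10.62
tcp_pos: [446.8, -11.1, 108.4]
tool_rot: [1.0, -0.001, 0.0, -0.0]
contact_force: [0.1, 1.1, -0.9]
opening: 44.0
finger_force: 0.0
```

>>> {"op": "drive_tool", "data": {
  "motion": [
    {"translation": [0, 2, 0], "twist": 0, "claw": 44},
    {"translation": [0, 4, 0], "twist": 0, "claw": 44},
    {"translation": [0, 7, 0], "twist": 0, "claw": 44},
    {"translation": [0, 10, 0], "twist": 0, "claw": 44},
    {"translation": [0, 12, 0], "twist": 0, "claw": 44}
  ]
}}

```text
time: 11.03
tcp_pos: [446.7, -22.6, 108.4]
tool_rot: [1.0, -0.001, -0.0, -0.0]
contact_force: [-0.9, 0.3, -0.3]
opening: 44.2
finger_force: 0.2
```

>>> {"op": "drive_tool", "data": {
  "motion": [
    {"translation": [0, 1, 0], "twist": 0, "claw": 44},
    {"translation": [0, 2, 0], "twist": 0, "claw": 44},
    {"translation": [0, 3, 0], "twist": 0, "claw": 44},
    {"translation": [0, 4, 0], "twist": 0, "claw": 44},
    {"translation": [0, 4, 0], "twist": 0, "claw": 44}
  ]
}}

```text
time: 11.45
tcp_pos: [446.7, -26.4, 108.4]
tool_rot: [1.0, -0.001, -0.0, -0.0]
contact_force: [0.6, 0.5, 0.3]
opening: 44.0
finger_force: 0.1
```

>>> {"op": "drive_tool", "data": {
  "motion": [
    {"translation": [0, 1, 0], "twist": 0, "claw": 44},
    {"translation": [0, 2, 0], "twist": 0, "claw": 44},
    {"translation": [0, 3, 0], "twist": 0, "claw": 44},
    {"translation": [0, 4, 0], "twist": 0, "claw": 44},
    {"translation": [0, 4, 0], "twist": 0, "claw": 44}
  ]
}}

```text
time: 11.87
tcp_pos: [446.7, -30.5, 108.4]
tool_rot: [1.0, -0.001, 0.0, -0.0]
contact_force: [0.1, 0.7, -0.4]
opening: 44.2
finger_force: 0.1
```

>>> {"op": "drive_tool", "data": {
  "motion": [
    {"translation": [0, 1, 0], "twist": 0, "claw": 44},
    {"translation": [0, 2, 0], "twist": 0, "claw": 44},
    {"translation": [0, 3, 0], "twist": 0, "claw": 44},
    {"translation": [0, 4, 0], "twist": 0, "claw": 44},
    {"translation": [0, 4, 0], "twist": 0, "claw": 44}
  ]
}}

```text
time: 12.28
tcp_pos: [446.9, -34.1, 108.4]
tool_rot: [1.0, -0.001, 0.0, -0.0]
contact_force: [2.0, 4.6, -1.2]
opening: 43.8
finger_force: 2.2
```

>>> {"op": "drive_tool", "data": {
  "motion": [
    {"translation": [0, -6, 0], "twist": 0, "claw": 44},
    {"translation": [0, -12, 0], "twist": 0, "claw": 44},
    {"translation": [0, -12, -30], "twist": 0, "claw": 44},
    {"translation": [0, -12, -60], "twist": 0, "claw": 44},
    {"translation": [0, -12, -60], "twist": 0, "claw": 44}
  ]
}}

```text
time: 12.7
tcp_pos: [448.6, -21.7, 172.7]
tool_rot: [1.0, -0.0, 0.003, 0.0]
contact_force: [1.1, -0.0, 0.2]
opening: 43.9
finger_force: 0.0
```

>>> {"op": "drive_tool", "data": {
  "motion": [
    {"translation": [0, 35, 0], "twist": 0, "claw": 44},
    {"translation": [5, 70, 0], "twist": 0, "claw": 44},
    {"translation": [20, 105, 0], "twist": 0, "claw": 44},
    {"translation": [35, 140, 0], "twist": 0, "claw": 44},
    {"translation": [44, 175, 0], "twist": 0, "claw": 44}
  ]
}}

```text
time: 13.12
tcp_pos: [491.3, -198.7, 168.5]
tool_rot: [1.0, -0.0, 0.0, 0.0]
contact_force: [0.4, 0.8, -0.2]
opening: 43.8
finger_force: 0.0
```

>>> {"op": "drive_tool", "data": {
  "motion": [
    {"translation": [0, 30, 0], "twist": 0, "claw": 44},
    {"translation": [0, 60, 0], "twist": 0, "claw": 44},
    {"translation": [0, 60, 0], "twist": 0, "claw": 44},
    {"translation": [0, 60, 0], "twist": 0, "claw": 44},
    {"translation": [0, 60, 0], "twist": 0, "claw": 44}
  ]
}}

```text
time: 13.53
tcp_pos: [490.5, -256.3, 168.2]
tool_rot: [1.0, -0.0, -0.0, -0.0]
contact_force: [0.2, 0.1, 0.3]
opening: 43.9
finger_force: 0.0
```

Run:
```python
from plant import env
from h import *
s=env.snapshot("wrist"); cv2.imwrite("pics/w3.png",s["img"][:,:,::-1])
print(np.round(env.get_obs()["tcp_pos"],1))
h=cv2.cvtColor(s["img"],cv2.COLOR_RGB2HSV); m=cv2.inRange(h,(8,60,130),(22,170,255))
n,l,st,c=cv2.connectedComponentsWithStats(m)
for i in range(1,n):
    if st[i,4]>200: print(st[i],np.round(plane(s,(st[i,0]+st[i,2]/2,st[i,1]+st[i,3]-st[i,2]/2),136)))
```

```text
[ 490.6 -256.   168.3]
[311  65  49  49 410] [ 586. -267.  136.]
[ 28 120  37  46 533] [548. -67. 136.]
[315 198  25  37 623] [ 494. -263.  136.]
[217 274  22  62 649] [ 408. -183.  136.]
[404 274  21  62 638] [ 408. -333.  136.]
[ 176  351  356   13 2940] [ 521. -281.  136.]
```

>>> {"op": "drive_tool", "data": {
  "motion": [
    {"translation": [2, 4, 0], "twist": 0, "claw": 44},
    {"translation": [2, 4, 30], "twist": 0, "claw": 44},
    {"translation": [2, 4, 60], "twist": 0, "claw": 44},
    {"translation": [2, 4, 60], "twist": 0, "claw": 44},
    {"translation": [2, -2, 60], "twist": 0, "claw": 44}
  ]
}}

```text
time: 14.0
tcp_pos: [491.9, -255.3, 108.0]
tool_rot: [1.0, -0.001, -0.001, -0.0]
contact_force: [0.1, -0.6, 1.1]
opening: 44.2
finger_force: 0.0
```

>>> {"op": "drive_tool", "data": {
  "motion": [
    {"translation": [0, -1, 0], "twist": 0, "claw": 44},
    {"translation": [0, -2, 0], "twist": 0, "claw": 44},
    {"translation": [0, -4, 0], "twist": 0, "claw": 44},
    {"translation": [0, -6, 0], "twist": 0, "claw": 44},
    {"translation": [0, -7, 0], "twist": 0, "claw": 44}
  ]
}}

```text
time: 14.42
tcp_pos: [492.7, -248.2, 109.1]
tool_rot: [1.0, -0.001, 0.0, 0.0]
contact_force: [0.2, -0.5, -0.1]
opening: 44.2
finger_force: 0.2
```

>>> {"op": "drive_tool", "data": {
  "motion": [
    {"translation": [0, -1, 0], "twist": 0, "claw": 44},
    {"translation": [0, -2, 0], "twist": 0, "claw": 44},
    {"translation": [0, -3, 0], "twist": 0, "claw": 44},
    {"translation": [0, -4, 0], "twist": 0, "claw": 44},
    {"translation": [0, -4, 0], "twist": 0, "claw": 44}
  ]
}}

```text
time: 14.83
tcp_pos: [492.4, -244.1, 108.3]
tool_rot: [1.0, -0.001, -0.0, -0.0]
contact_force: [0.4, 0.8, -0.6]
opening: 44.3
finger_force: 0.1
```

>>> {"op": "drive_tool", "data": {
  "motion": [
    {"translation": [0, -1, 0], "twist": 0, "claw": 44},
    {"translation": [0, -2, 0], "twist": 0, "claw": 44},
    {"translation": [0, -3, 0], "twist": 0, "claw": 44},
    {"translation": [0, -4, 0], "twist": 0, "claw": 44},
    {"translation": [0, -4, 0], "twist": 0, "claw": 44}
  ]
}}

```text
time: 15.25
tcp_pos: [492.4, -240.1, 108.3]
tool_rot: [1.0, -0.0, -0.0, -0.0]
contact_force: [0.5, -0.3, 0.2]
opening: 44.3
finger_force: 0.1
```

>>> {"op": "drive_tool", "data": {
  "motion": [
    {"translation": [0, -1, 0], "twist": 0, "claw": 44},
    {"translation": [0, -2, 0], "twist": 0, "claw": 44},
    {"translation": [0, -3, 0], "twist": 0, "claw": 44},
    {"translation": [0, -4, 0], "twist": 0, "claw": 44},
    {"translation": [0, -4, 0], "twist": 0, "claw": 44}
  ]
}}

```text
time: 15.67
tcp_pos: [492.5, -236.1, 108.4]
tool_rot: [1.0, -0.0, -0.0, -0.0]
contact_force: [0.9, -1.3, -0.4]
opening: 44.3
finger_force: 0.1
```

>>> {"op": "drive_tool", "data": {
  "motion": [
    {"translation": [0, -1, 0], "twist": 0, "claw": 44},
    {"translation": [0, -2, 0], "twist": 0, "claw": 44},
    {"translation": [0, -3, 0], "twist": 0, "claw": 44},
    {"translation": [0, -4, 0], "twist": 0, "claw": 44},
    {"translation": [0, -4, 0], "twist": 0, "claw": 44}
  ]
}}

```text
time: 16.08
tcp_pos: [492.6, -232.4, 108.5]
tool_rot: [1.0, -0.001, 0.0, 0.0]
contact_force: [1.2, -2.0, -0.6]
opening: 43.9
finger_force: 1.0
```

>>> {"op": "drive_tool", "data": {
  "motion": [
    {"translation": [0, -1, 0], "twist": 0, "claw": 44},
    {"translation": [0, -2, 0], "twist": 0, "claw": 44},
    {"translation": [0, -2, 0], "twist": 0, "claw": 44},
    {"translation": [0, -2, 0], "twist": 0, "claw": 44},
    {"translation": [0, -2, 0], "twist": 0, "claw": 44}
  ]
}}

```text
time: 16.5
tcp_pos: [492.6, -230.6, 108.5]
tool_rot: [1.0, -0.001, 0.0, 0.0]
contact_force: [3.1, -4.3, -1.6]
opening: 44.0
finger_force: 2.3
```

>>> {"op": "drive_tool", "data": {
  "motion": [
    {"translation": [0, 8, 0], "twist": 0, "claw": 44},
    {"translation": [0, 16, 0], "twist": 0, "claw": 44},
    {"translation": [0, 22, 0], "twist": 0, "claw": 44},
    {"translation": [0, 26, 0], "twist": 0, "claw": 44},
    {"translation": [0, 28, 0], "twist": 0, "claw": 44}
  ]
}}

```text
time: 16.92
tcp_pos: [492.2, -259.2, 108.2]
tool_rot: [1.0, -0.001, -0.0, -0.0]
contact_force: [0.4, 0.2, -0.4]
opening: 44.0
finger_force: 0.0
```

>>> {"op": "drive_tool", "data": {
  "motion": [
    {"translation": [0, 2, 0], "twist": 0, "claw": 44},
    {"translation": [0, 4, 0], "twist": 0, "claw": 44},
    {"translation": [0, 7, 0], "twist": 0, "claw": 44},
    {"translation": [0, 10, 0], "twist": 0, "claw": 44},
    {"translation": [0, 12, 0], "twist": 0, "claw": 44}
  ]
}}

```text
time: 17.33
tcp_pos: [492.4, -270.6, 108.4]
tool_rot: [1.0, -0.001, -0.0, -0.0]
contact_force: [-0.6, 0.6, 0.1]
opening: 44.0
finger_force: 0.3
```

>>> {"op": "drive_tool", "data": {
  "motion": [
    {"translation": [0, 1, 0], "twist": 0, "claw": 44},
    {"translation": [0, 2, 0], "twist": 0, "claw": 44},
    {"translation": [0, 3, 0], "twist": 0, "claw": 44},
    {"translation": [0, 4, 0], "twist": 0, "claw": 44},
    {"translation": [0, 4, 0], "twist": 0, "claw": 44}
  ]
}}

```text
time: 17.75
tcp_pos: [492.4, -274.5, 108.4]
tool_rot: [1.0, -0.001, -0.0, 0.0]
contact_force: [0.6, 0.8, -0.8]
opening: 44.1
finger_force: 0.1
```

>>> {"op": "drive_tool", "data": {
  "motion": [
    {"translation": [0, 1, 0], "twist": 0, "claw": 44},
    {"translation": [0, 2, 0], "twist": 0, "claw": 44},
    {"translation": [0, 3, 0], "twist": 0, "claw": 44},
    {"translation": [0, 4, 0], "twist": 0, "claw": 44},
    {"translation": [0, 4, 0], "twist": 0, "claw": 44}
  ]
}}

```text
time: 18.17
tcp_pos: [492.4, -278.6, 108.4]
tool_rot: [1.0, -0.001, -0.0, 0.0]
contact_force: [0.0, -0.1, -0.8]
opening: 44.2
finger_force: 0.1
```

>>> {"op": "drive_tool", "data": {
  "motion": [
    {"translation": [0, 1, 0], "twist": 0, "claw": 44},
    {"translation": [0, 2, 0], "twist": 0, "claw": 44},
    {"translation": [0, 3, 0], "twist": 0, "claw": 44},
    {"translation": [0, 4, 0], "twist": 0, "claw": 44},
    {"translation": [0, 4, 0], "twist": 0, "claw": 44}
  ]
}}

```text
time: 18.58
tcp_pos: [492.4, -282.6, 108.4]
tool_rot: [1.0, -0.001, -0.0, 0.0]
contact_force: [-1.0, -0.2, -0.3]
opening: 44.2
finger_force: 0.1
```

>>> {"op": "drive_tool", "data": {
  "motion": [
    {"translation": [0, 1, 0], "twist": 0, "claw": 44},
    {"translation": [0, 2, 0], "twist": 0, "claw": 44},
    {"translation": [0, 3, 0], "twist": 0, "claw": 44},
    {"translation": [0, 4, 0], "twist": 0, "claw": 44},
    {"translation": [0, 4, 0], "twist": 0, "claw": 44}
  ]
}}

```text
time: 19.0
tcp_pos: [492.4, -286.5, 108.4]
tool_rot: [1.0, -0.001, -0.0, -0.0]
contact_force: [0.3, 1.0, 0.8]
opening: 43.9
finger_force: 0.4
```

>>> {"op": "drive_tool", "data": {
  "motion": [
    {"translation": [0, 1, 0], "twist": 0, "claw": 44},
    {"translation": [0, 2, 0], "twist": 0, "claw": 44},
    {"translation": [0, 3, 0], "twist": 0, "claw": 44},
    {"translation": [0, 3, 0], "twist": 0, "claw": 44},
    {"translation": [0, 3, 0], "twist": 0, "claw": 44}
  ]
}}

```text
time: 19.42
tcp_pos: [492.3, -289.1, 108.3]
tool_rot: [1.0, -0.001, -0.0, -0.0]
contact_force: [-1.7, 3.6, 0.3]
opening: 44.1
finger_force: 2.1
```

Play comes to about 21 mm left, 20.6 mm middle and 28.3 mm right, so the right drive is the worn one. I'll retreat and look at its knob.

>>> {"op": "drive_tool", "data": {
  "motion": [
    {"translation": [0, -6, 0], "twist": 0, "claw": 44},
    {"translation": [0, -14, 0], "twist": 0, "claw": 44},
    {"translation": [0, -14, -35], "twist": 0, "claw": 44},
    {"translation": [0, -14, -70], "twist": 0, "claw": 44},
    {"translation": [0, -14, -70], "twist": 0, "claw": 44}
  ]
}}

```text
time: 19.83
tcp_pos: [495.0, -275.9, 184.5]
tool_rot: [1.0, -0.0, 0.004, 0.002]
contact_force: [0.9, -0.5, 1.3]
opening: 44.0
finger_force: 0.0
```

>>> {"op": "drive_tool", "data": {
  "motion": [
    {"translation": [35, 0, 0], "twist": 0, "claw": 44},
    {"translation": [68, 0, 0], "twist": 0, "claw": 44},
    {"translation": [68, 0, 0], "twist": 0, "claw": 44},
    {"translation": [68, 0, 0], "twist": 0, "claw": 44},
    {"translation": [68, 0, 0], "twist": 0, "claw": 44}
  ]
}}

```text
time: 20.25
tcp_pos: [560.1, -275.1, 178.1]
tool_rot: [1.0, -0.001, -0.0, 0.0]
contact_force: [-0.1, 0.4, -0.3]
opening: 43.8
finger_force: 0.0
```

Run:
```python
from plant import env
from h import *
s=env.snapshot("wrist"); cv2.imwrite("pics/w4.png",s["img"][:,:,::-1]);np.save("w4.npy",s,allow_pickle=True)
print(np.round(env.get_obs()["tcp_pos"],1))
```

```text
[ 559.7 -275.4  178.3]
```

View pics/w4.png

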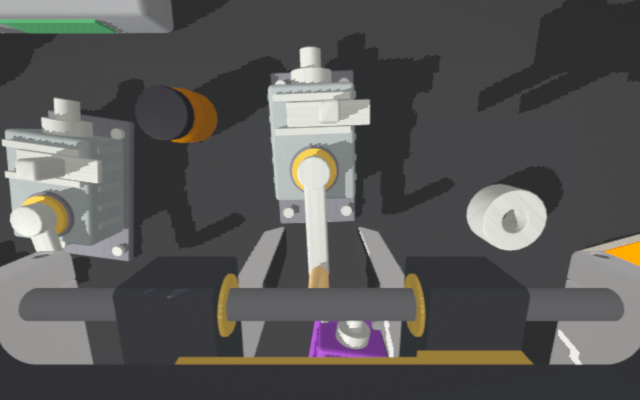

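The right drive is at the centre, with its knob near (329,108) and the plate sticking out to the right to (370,112). A close crop should give the exact position.

Run:
```python
from h import *
a=cv2.imread("pics/w4.png")[70:160,260:380]
cv2.imwrite("pics/c3.png",cv2.resize(a,None,fx=6,fy=6,interpolation=cv2.INTER_CUBIC))
```

```text
(no output)
```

View pics/c3.png

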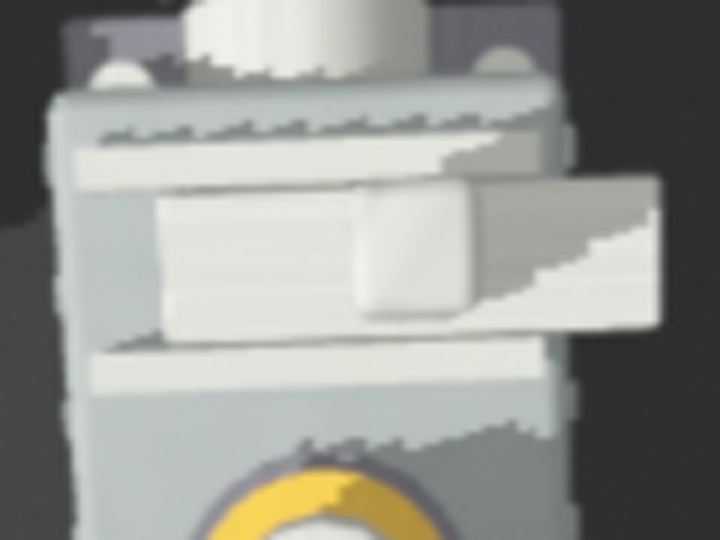

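Run:
```python
from h import *
s=np.load("w4.npy",allow_pickle=True).item()
g=lambda x,y,z:np.round(plane(s,(260+x/6-.4,70+y/6-.4),z),1)
print("knob",g(413,242,103),"ul",g(357,183,103),"ur",g(470,181,103))
print("rail",g(75,190,70),g(545,178,70),"plate R end",g(662,178,71),g(662,328,71),"plate L",g(158,198,71),g(162,340,71))
print("shaft",np.round(plane(s,(314,174),90),1))
```

```text
knob [ 645.9 -282.7  103. ] ul [ 653.5 -275.1  103. ] ur [ 653.8 -290.3  103. ]
rail [ 655.9 -232.    70. ] [ 657.7 -303.4   70. ] plate R end [ 657.5 -321.    71. ] [ 635.6 -321.9   71. ] plate L [ 654.7 -244.7   71. ] [ 633.8 -244.8   71. ]
shaft [ 592.  -270.3   90. ]
```

>>> {"op": "drive_tool", "data": {
  "motion": [
    {"translation": [40, 7, 0], "twist": 0, "claw": 44},
    {"translation": [78, 7, 0], "twist": 0, "claw": 44},
    {"translation": [85, 7, 0], "twist": 0, "claw": 44},
    {"translation": [85, 7, 25], "twist": 0, "claw": 44},
    {"translation": [85, 7, 50], "twist": 0, "claw": 44}
  ]
}}

```text
time: 20.72
tcp_pos: [646.0, -282.8, 128.8]
tool_rot: [1.0, -0.001, 0.001, 0.001]
contact_force: [0.5, 0.2, -0.7]
opening: 43.9
finger_force: 0.0
```

>>> {"op": "drive_tool", "data": {
  "motion": [
    {"translation": [0, 0, 10], "twist": 0, "claw": 44},
    {"translation": [0, 0, 20], "twist": 0, "claw": 44},
    {"translation": [0, 0, 30], "twist": 0, "claw": 44},
    {"translation": [0, 0, 41], "twist": 0, "claw": 44},
    {"translation": [0, 0, 41], "twist": 0, "claw": 44}
  ]
}}

```text
time: 21.13
tcp_pos: [644.6, -282.4, 85.7]
tool_rot: [1.0, -0.001, -0.001, -0.0]
contact_force: [-0.5, 0.7, 0.3]
opening: 43.9
finger_force: 0.0
```

>>> {"op": "drive_tool", "data": {
  "motion": [
    {"translation": [0, -5, 0], "twist": 0, "claw": 44},
    {"translation": [0, -9, 0], "twist": 0, "claw": 44},
    {"translation": [0, -12, 0], "twist": 0, "claw": 44},
    {"translation": [0, -15, 0], "twist": 0, "claw": 44},
    {"translation": [0, -18, 0], "twist": 0, "claw": 44}
  ]
}}

```text
time: 21.55
tcp_pos: [645.8, -264.7, 88.1]
tool_rot: [1.0, -0.001, 0.001, 0.0]
contact_force: [-0.2, -2.5, 2.0]
opening: 43.9
finger_force: 1.3
```

>>> {"op": "drive_tool", "data": {
  "motion": [
    {"translation": [0, -4, 0], "twist": 0, "claw": 44},
    {"translation": [0, -8, 0], "twist": 0, "claw": 44},
    {"translation": [0, -12, 0], "twist": 0, "claw": 44},
    {"translation": [0, -16, 0], "twist": 0, "claw": 44},
    {"translation": [0, -20, 0], "twist": 0, "claw": 44}
  ]
}}

```text
time: 21.97
tcp_pos: [645.3, -244.2, 87.3]
tool_rot: [1.0, -0.001, -0.0, -0.0]
contact_force: [-0.1, -3.2, 2.3]
opening: 43.8
finger_force: 1.3
```

>>> {"op": "drive_tool", "data": {
  "motion": [
    {"translation": [0, -3, 0], "twist": 0, "claw": 44},
    {"translation": [0, -6, 0], "twist": 0, "claw": 44},
    {"translation": [0, -8, 0], "twist": 0, "claw": 44},
    {"translation": [0, -10, 0], "twist": 0, "claw": 44},
    {"translation": [0, -10, 0], "twist": 0, "claw": 44}
  ]
}}

```text
time: 22.38
tcp_pos: [645.4, -234.0, 87.2]
tool_rot: [1.0, -0.0, -0.0, -0.0]
contact_force: [0.0, -0.9, -0.0]
opening: 43.5
finger_force: 0.2
```

>>> {"op": "drive_tool", "data": {
  "motion": [
    {"translation": [0, -1, 0], "twist": 0, "claw": 44},
    {"translation": [0, -2, 0], "twist": 0, "claw": 44},
    {"translation": [0, -3, 0], "twist": 0, "claw": 44},
    {"translation": [0, -4, 0], "twist": 0, "claw": 44},
    {"translation": [0, -4, 0], "twist": 0, "claw": 44}
  ]
}}

```text
time: 22.8
tcp_pos: [645.3, -233.3, 87.3]
tool_rot: [1.0, -0.001, 0.0, 0.002]
contact_force: [1.7, -13.7, -5.2]
opening: 43.9
finger_force: 6.8
```

>>> {"op": "drive_tool", "data": {
  "motion": [
    {"translation": [0, 8, 0], "twist": 0, "claw": 44},
    {"translation": [0, 15, 0], "twist": 0, "claw": 44},
    {"translation": [0, 15, -35], "twist": 0, "claw": 44},
    {"translation": [0, 15, -70], "twist": 0, "claw": 44},
    {"translation": [0, 15, -100], "twist": 0, "claw": 44}
  ]
}}

```text
time: 23.22
tcp_pos: [645.6, -245.6, 189.2]
tool_rot: [1.0, -0.001, 0.0, -0.0]
contact_force: [0.3, -0.3, 0.1]
opening: 44.0
finger_force: 0.0
```

>>> {"op": "drive_tool", "data": {
  "motion": [
    {"translation": [-40, 20, 0], "twist": 0, "claw": 44},
    {"translation": [-80, 27, 0], "twist": 0, "claw": 44},
    {"translation": [-85, 27, 0], "twist": 0, "claw": 44},
    {"translation": [-85, 27, 0], "twist": 0, "claw": 44},
    {"translation": [-85, 27, 0], "twist": 0, "claw": 44}
  ]
}}

```text
time: 23.63
tcp_pos: [560.6, -272.6, 187.8]
tool_rot: [1.0, -0.001, 0.0, -0.0]
contact_force: [0.5, 0.3, 0.6]
opening: 43.9
finger_force: 0.0
```

Run:
```python
from plant import env
from h import *
s=env.snapshot("wrist"); cv2.imwrite("pics/w5.png",s["img"][:,:,::-1]);np.save("w5.npy",s,allow_pickle=True)
print(np.round(env.get_obs()["tcp_pos"],1))
x=int(proj(s,np.array([645,-265,90]))[0]); y=int(proj(s,np.array([645,-265,90]))[1]); print(x,y)
a=s["img"][y-45:y+45,x-60:x+60,::-1]
cv2.imwrite("pics/c4.png",cv2.resize(a,None,fx=6,fy=6,interpolation=cv2.INTER_CUBIC))
```

```text
[ 561.2 -272.1  187.6]
310 113
```

View pics/c4.png

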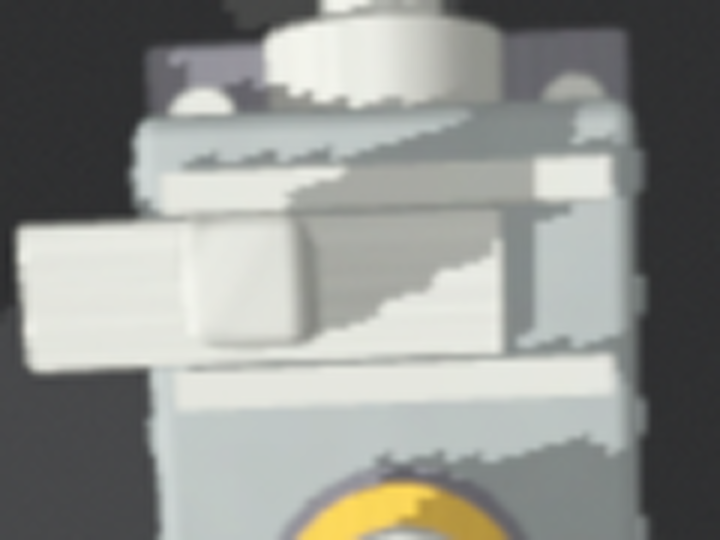

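The bolt is now on the left: knob at crop (247,280), plate from 17 to 502. I'll check the travel.

Run:
```python
from h import *
s=np.load("w5.npy",allow_pickle=True).item()
g=lambda x,y,z:np.round(plane(s,(250+x/6-.4,68+y/6-.4),z),1)
print(g(247,275,103),g(502,212,71),g(502,352,71),g(17,228,71),g(29,370,71))
```

```text
[ 644.5 -248.5  103. ] [ 656.  -285.6   71. ] [ 634.7 -285.8   71. ] [ 653.7 -209.4   71. ] [ 632.  -210.2   71. ]
```

```bash
python3 -c "
from plant import env
print(env.close_job())"
```

```text
the job is handed in; nothing more can be done
None
```

The right drive is the worn one, with about 28 mm of play against about 21 mm for each of the other two; I rocked all three cranks from left to right, slid its bolt left to a firm stop (14 N, though the pictures show about 36 mm of travel, not 40), and handed the job in at about 24 s.

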